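# Log a volume and hold the spring bookend open

### The job

Log the volume lying on the table: pick up the blue-handled scanner and hold it upright and still for about a second a few centimetres above the middle of the barcode label, its wide window lengthwise along the barcode, then stand it back upright in the middle of its round charging pad and let go. Then take the black handle of the spring-loaded bookend in the green rack, pull it out until its yellow pointer lines up with the red mark, and finish while still holding it there (it springs back if released), because a colleague will slip the volume in. Do not touch or shift the volume, and leave the brass weight, the pencil pot and the loupe where they are.

Things in the scene. Friction and masses are not known exactly. Their poses are not given: they have to be found in the camera images.
- volume: cream vellum-bound volume lying flat on the table, 180 (its x) x 130 (its y) x 45 mm, 0.9 kg, loose; origin at the centre of its underside, z up
- label (a point): centre of the white barcode label (75 x 34 mm) on the volume's top cover, at (-35, +20, +46) mm in the volume's frame; same axes as the volume: x runs lengthwise along the barcode (across its black bars), z up out of the label
- scanner: hand barcode scanner, about 0.2 kg, loose, standing upright on the round pad with its window down; origin at the centre of its underside, z up along the handle. Grey head at the bottom 70 (x) x 46 (y) x 22 mm, a narrower grey shoulder (52 x 36 mm) up to 37 mm, then a straight blue handle 36 (x) x 28 (y) mm from 37 to 128 mm height: grip it at about 95 mm. It looks along its -z
- window (a point): centre of the scanner's window, at the scanner's origin (middle of its underside); scanner axes: x is the wide direction of the window, z points up the handle. A scan counts with the window 15 to 80 mm straight above the label
- pad: round black charging pad, 112 mm across, 10 mm high, fixed; origin at the centre of its underside, so the scanner's origin stands 10 mm above it
- rack: green steel book rack, 360 (x) x 130 (y) mm, fixed to the table, origin at the centre of its underside. Its far (+x) part is filled with clamped upright books, tops up to 127 mm high; the far end plate is 130 mm high; an aluminium rail with its top 52 mm high runs along the +y side. The steel bookend presses against the books from the -x side and is pulled along the rack's -x (towards the robot)
- slide (a joint): how far the bookend has been pulled out along the rack's -x, in m: 0 against the books, stop at 0.14. A spring always pulls it back: about 6 N at 0, 60 N/m more as it is pulled (up to 13 N at the farthest mark)
- bookend: the sliding steel bookend, an upright plate 6 (x) x 100 (y) x 124 mm with a foot towards -x, a black handle on its top edge and a yellow pointer on its +y side; origin under the plate, at rest at (+35, 0, +8) mm in the rack's frame, axes as the rack's
- handle (a point): centre of the underside of the handle, a black upright block with an orange top, 20 (x) x 44 (y) x 52 mm, on the bookend's top edge; at rest at (+35, 0, +132) mm in the rack's frame, axes as the rack's; block top 184 mm above the table. Pinch it from above across x or y, 36 mm above this point; it moves with the bookend
- pointer (a point): tip of the yellow pointer that sticks out of the bookend over the aluminium rail, at rest at (+35, +70, +58.5) mm in the rack's frame; moves with the bookend; the pointer is 6 mm wide along x
- mark: red mark on the outer side of the aluminium rail, a bar 6 mm wide (x) and 36 mm long sticking out to +y; origin at its inner end on its centre line, 58.5 mm above the table; axes as the rack's. The bookend is at the mark when pointer and mark have the same x in the rack's frame, 60 to 110 mm pulled out
- weight: brass paper weight, 48 mm across, 52 mm high, loose, origin under its centre; bystander
- pot: blue pot of pencils, 64 mm across, 155 mm high, loose, origin under its centre; bystander
- loupe: black standing loupe, 46 mm across, 47 mm high, loose, origin under its centre; bystander
Not all that is in view belongs to the job. Of the things that look like the volume, take the one that is farthest to the robot's right at the start.

How it is judged:
By the outcome, as a careful person would: the job done as asked, in the order asked, and still so for the second after the job is handed in, while the arm keeps its last pose, push and grip.
It also fails if it takes over 62 s, if anything falls off the work surface, if the arm or the gripper's body presses on something with over 40 N, if the wrist force passes 120 N, or if a joint passes its speed limit or range.

### The arm

A 6-joint arm with a two-finger parallel gripper is mounted at the origin on the work surface. World frame = base frame: x ahead of the robot, y to its left, z up, the work surface at z = 0. Lengths are in m, angles in rad, forces in N, time in s.
With the tool pointing down it reaches from about 0.3 to 0.775 m from the base axis. Payload 14.6 kg.
Tool frame: the origin (TCP) lies at the very end of the fingers, on their centre line; the grasp point (between the pads) lies 19 mm behind it (ctrl.grasp_offset is the distance from the TCP to the grasp point, in m); z points along the fingers, y is the line along which they close (so a half turn about z gives the same grasp; the last joint's range is limited). The gripper opens to 94 mm and grips with 3 to 60 N. Pads are 16 mm wide; open, the fingers measure 119 mm over their backs; the gripper's body (75 mm by 177 mm) begins 78 mm behind the grasp point.
Start: joints at [1.046, 0.3, 1.521, -0, 1.321, -0.067], TCP at [0.243, 0.493, 0.205] pointing down, gripper open.
Joint ranges: [-3.03, 3.03], [-0.79, 2.21], [0.23, 2.52], [-1.04, 4.18], [0, 3.07], [-2.55, 2.55]. Speed limits (rad/s): [2.22, 2.22, 2.57, 3.14, 3.14, 3.14].

### API

Orientations are given as [roll, pitch, yaw] about the fixed x, y, z axes, in that order (R = Rz(yaw) Ry(pitch) Rx(roll)).
In Python, from station import ctrl gives the robot as it stands.
- The arm moves only by the tool step_arm, never from a script. Its argument "plan" is a list that holds one entry, the list of rows, each a list of 6 numbers: the shift along the tool's x, y, z in units of 30 mm (1.0 is 30 mm), then the turn, a rotation vector about the tool's x, y, z in units of 6 degrees (1.0 is 6 degrees). In form: [[[dx, dy, dz, wx, wy, wz], ...]]. A call has 1 to 8 rows; each row is the pose to reach, as a shift and turn from the pose commanded when the call began, along the tool's axes at that moment; what a row does not reach only later rows make up. A row lasts 1/12 s, in which the tool goes at most 41.7 mm and 7.16 degrees, less where a joint would pass 70% of its speed; a pose out of reach is approached as far as the arm can. A call with a gripper value outside its range is refused whole. "grip" is the opening, from 0 (shut) to 1 (fully open), set as the call begins (left out, the last holds). The fingers move at their own pace and stop on an object; "squeeze" is the grip in N (left out, the last holds). Time passes only in rows, so rows that repeat a pose let the fingers close. It gives the time, the measured TCP pose, the force, the opening and the grip force at its end, in the units of the state.
- ctrl.get_obs(): the state, without advancing time (a new reading comes with each control period).
- ctrl.camera(name): name is "side" or "top"; returns the picture (480x640x3 uint8, red, green, blue); there is no depth.
- ctrl.camera_model(name): a dict with "intrinsics" (3x3 intrinsics, pixels), "R" (3x3) and "t" (3): a world point X has camera coordinates R X + t. Camera axes: x right, y down, z forward; pixel columns grow to the right and rows downward; lengths in m; the calibration is good to about 2 mm. A picture is of the moment at which its call begins. camera_model takes no time and is no camera call.
- ctrl.hand_in(): hands the job in; it is judged then, once.
Trained networks look in the newest picture that a camera, given by its name, has taken for a name from the list of things; names that differ only in an ending like _2 or _b are one class to them, and where a whole thing is asked for, a point or a joint stands for the part that bears it (a point fixed in the world has none). Each returns a list of dicts, best first, with "confidence" (0 to 1); they miss things now and then, are a little off and sometimes report something else, mostly with a low value. They report only what shows in the picture. A call takes as long as a camera call. They do not tell look-alikes from the thing itself.
- ctrl.masks_of(query, camera): "pixels" (480x640 bool, what is visible of it) and "at" ([column, row] in pixels, amid what is visible of it).
- ctrl.place_of(query, camera): "at" ([column, row] in pixels: a listed point, or the origin of a listed thing).
The state is a dict: "time_s": time; "qpos": joint angles; "joint_vel": joint speeds; "tau": joint torques, N m; "ee_pos": TCP position; "eef_rot": TCP orientation; "force": force on the tool from outside, world axes, zero at the start; "moment": the same for the moment, N m; "grip_width": finger opening in m; "grip_force": force on a finger pad.
Only numpy, scipy, OpenCV 4.12 (cv2) and the standard library are available. Lean on these libraries where they do the work, as an engineer would, in place of code of your own. Each camera call takes 0.05 s, during which the arm holds its last target. There are 200 camera calls.

## Working session

There is one attempt and no reset: what is moved stays moved. The work goes in short steps, Python scripts to look and compute and a tool call to move; the robot and the scene stay as the last step left them, time stands still between calls to the robot, and variables do not carry over. Pictures are saved under pics/ and viewed, at most 10 in all, crops included, and the job is handed in when it is done.

Besides the shell and the picture viewer there is one more tool, called after "Request:" as a command line: name --argument value ..., lists and objects as JSON in quotes. step_arm: Moves the arm, as the interface text tells. Its arguments: {"type":"object","properties":{"plan":{"type":"array","items":{"type":"array","items":{"type":"array","items":{"type":"number"}}}},"grip":{"type":"number"},"squeeze":{"type":"number"}},"required":["plan"]}

```bash
mkdir -p pics; ls; python3 - <<'E'
from station import ctrl
import cv2
for c in("side","top"):
    cv2.imwrite(f"pics/{c}0.png",ctrl.camera(c)[:,:,::-1])
    m=ctrl.camera_model(c);print(c,m)
    for q in["volume","label","scanner","window","pad","rack","handle","pointer","mark","bookend","weight","pot","loupe"]:
        print(q,[(round(d["confidence"],2),[round(float(v)) for v in d["at"]]) for d in ctrl.place_of(q,c)][:4])
print(ctrl.get_obs())
E
```

```text
pics
side {'intrinsics': array([[499.36722868,   0.        , 320.58770154],
       [  0.        , 499.36722868, 242.11673401],
       [  0.        ,   0.        ,   1.        ]]), 'R': array([[ 0.98070627, -0.19454021, -0.01921764],
       [-0.13763268, -0.61730927, -0.77458796],
       [ 0.13882528,  0.76228824, -0.63217417]]), 't': array([-0.47884206,  0.26205076,  0.92105392])}
volume [(0.88, [208, 215]), (0.66, [208, 284]), (0.6, [383, 285]), (0.58, [289, 177])]
label [(0.88, [285, 156]), (0.86, [187, 275]), (0.72, [369, 266]), (0.55, [212, 207])]
scanner [(0.84, [298, 238]), (0.24, [388, 224])]
window [(0.55, [296, 233]), (0.48, [364, 265])]
pad [(0.66, [297, 241])]
rack [(0.56, [400, 450])]
handle [(0.81, [431, 394])]
pointer [(0.57, [403, 386]), (0.5, [430, 397])]
mark [(0.7, [350, 403])]
bookend [(0.89, [418, 442])]
weight [(0.92, [270, 335]), (0.7, [418, 442])]
pot [(0.64, [389, 222])]
loupe [(0.78, [470, 316]), (0.25, [350, 404])]
top {'intrinsics': array([[493.04257656,   0.        , 326.73121707],
       [  0.        , 493.04257656, 231.80120735],
       [  0.        ,   
[... 695 characters left out ...]
 123])]
{'time_s': 1.4, 'qpos': array([ 1.04638942e+00,  2.99847606e-01,  1.52101116e+00, -1.24557922e-06,
        1.32073579e+00, -6.66123215e-02]), 'joint_vel': array([ 1.51496561e-05, -1.58866864e-03, -2.38202533e-03, -7.58979807e-04,
        3.73125729e-04,  1.39095101e-05]), 'tau': array([ 4.36138225e-04, -5.31660712e+01, -3.52914226e+01,  7.08740763e-02,
        2.13181064e-02, -4.93640414e-05]), 'ee_pos': array([0.24308127, 0.49334149, 0.20546961]), 'eef_rot': array([-3.14159068e+00,  1.07762128e-06,  2.68379838e+00]), 'force': array([-0.42004486,  0.93945053, -0.4541881 ]), 'moment': array([ 0.03389465, -0.03564625, -0.01409378]), 'grip_force': 0.0, 'grip_width': 0.09390678393080952}
```

View pics/side0.png

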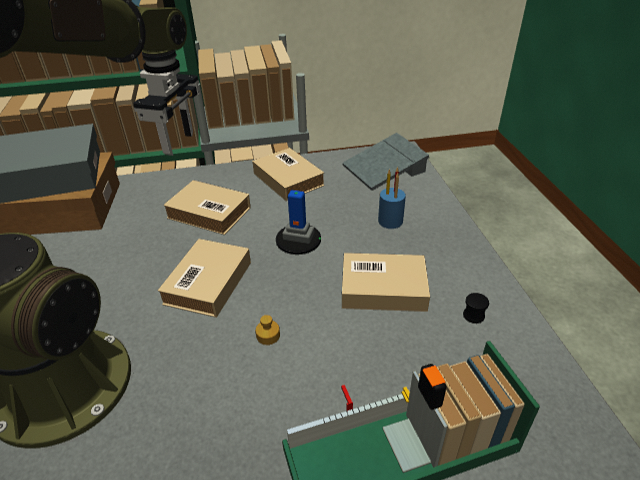

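View pics/top0.png

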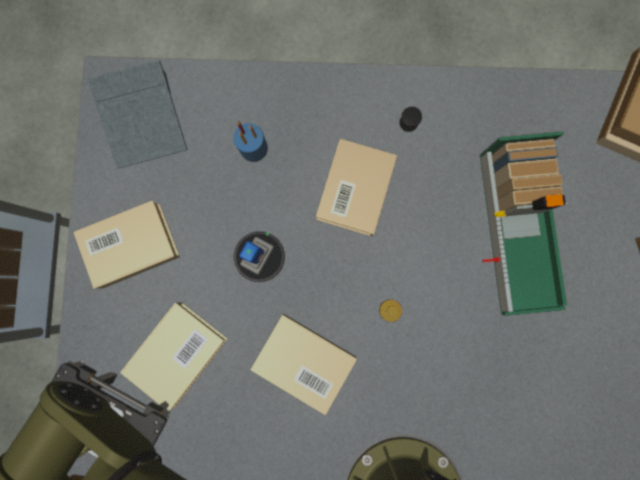

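Side: the volume farthest right is at about (385,280), scanner (297,215), handle (432,385), mark (347,397). Top: that volume is at (357,187), its label (343,198), scanner and pad (258,255), handle (548,202), mark (491,260). Next I triangulate.

```bash
cat > h.py <<'E'
from station import ctrl
import numpy as np, cv2
M={c:ctrl.camera_model(c) for c in("side","top")}
def tri(ps,pt):
    A=[]
    for c,p in(("side",ps),("top",pt)):
        m=M[c];P=m["intrinsics"]@np.c_[m["R"],m["t"]]
        A+=[p[0]*P[2]-P[0],p[1]*P[2]-P[1]]
    X=np.linalg.svd(np.array(A))[2][-1];X=X[:3]/X[3]
    return X, max(np.linalg.norm(proj(X,c)-p) for c,p in(("side",ps),("top",pt)))
def proj(X,c):
    m=M[c];q=m["intrinsics"]@(m["R"]@np.asarray(X,float)+m["t"]);return q[:2]/q[2]
def atz(p,c,z):
    m=M[c];d=m["R"].T@np.linalg.inv(m["intrinsics"])@[p[0],p[1],1];o=-m["R"].T@m["t"]
    return o+d*(z-o[2])/d[2]
def pl(q,c,near=None,r=40):
    L=[np.array(d["at"],float) for d in ctrl.place_of(q,c)]
    if near is not None: L=[p for p in L if np.linalg.norm(p-near)<r]
    return L[0] if L else None
E
python3 - <<'E'
from h import *
np.set_printoptions(precision=4,suppress=True)
I={c:ctrl.camera(c) for c in M}
for q,a,b in[("label",(369,266),(343,198)),("volume",(385,280),(357,187)),("window",(297,238),(258,255)),("pad",(297,238),(258,255)),("scanner",(297,238),(258,255)),("handle",(431,394),(541,202)),("pointer",(405,390),(498,214)),("mark",(349,403),(497,260)),("rack",(400,450),(516,232)),("weight",(270,335),(391,310)),("pot",(390,220),(252,148)),("loupe",(470,316),(408,123))]:
    s,t=pl(q,"side",a),pl(q,"top",b)
    print(q,s,t,*(tri(s,t) if s is not None and t is not None else ("",)))
# volume outline in the top picture
for d in ctrl.masks_of("volume","top"):
    if np.hypot(*(np.array(d["at"])-(357,187)))<40:
        c=max(cv2.findContours(d["pixels"].astype("uint8"),0,2)[0],key=cv2.contourArea)
        W=np.array([atz(p[0],"top",.045)[:2] for p in c],np.float32)
        print("vol rect",cv2.minAreaRect(W))
for d in ctrl.masks_of("label","top"): print("lab",d["at"],d["confidence"],d["pixels"].sum())
# blue handle colour
for c,(x0,x1,y0,y1) in dict(side=(270,330,180,240),top=(230,290,235,280)).items():
    im=I[c][y0:y1,x0:x1].astype(int); m=(im[...,2]>im[...,0]+50)
    print(c,"blue",np.c_[np.nonzero(m)[::-1]].min(0)+[x0,y0],np.c_[np.nonzero(m)[::-1]].max(0)+[x0,y0])
S=I["side"];T=I["top"]
a=cv2.resize(S[180:260,260:340],(400,400),interpolation=2);b=cv2.resize(T[225:285,230:290],(400,400),interpolation=2)
c_=cv2.resize(S[340:480,280:420+60],(400,280),interpolation=2);d_=cv2.resize(T[130:320,460:590],(400,585),interpolation=2)[:280]
cv2.imwrite("pics/z1.png",np.vstack([np.hstack([a,b])])[:,:,::-1])
cv2.imwrite("pics/z2.png",np.hstack([cv2.resize(S[360:440,330:450],(400,267),interpolation=2),cv2.resize(T[190:280,475:575],(400,360),interpolation=2)[:267]])[:,:,::-1])
E
```

```text
label [368.  267.5] [343.7 198.9] [0.6213 0.1411 0.0439] 0.5159568181741683
volume [381.9 286. ] [354.8 187.7] [0.6508 0.1163 0.0062] 0.9866837143875454
window [297.5 232.8] [259.7 256.1] [0.4941 0.3183 0.026 ] 0.23146922444197426
pad [300.5 241.3] [260.6 252.7] [ 0.502   0.3208 -0.0038] 0.4399099855612105
scanner [301.5 236.8] [258.4 255. ] [0.5008 0.3235 0.0079] 1.7342181404867794
handle [428.4 394.4] [543.6 203.4] [ 0.604  -0.2449  0.1389] 0.5391100722076064
pointer [404.2 391. ] [493.  215.4] [ 0.5947 -0.1766  0.0506] 1.422934971129839
mark None [499.1 259.3] 
rack [397.7 449. ] [516.2 228.3] [ 0.5705 -0.2452 -0.0031] 1.5702427853301495
weight [269.4 333.2] [387.7 308.2] [0.3903 0.0385 0.002 ] 0.3826264544099322
pot [389.1 221.7] [254.2 148. ] [0.7378 0.345  0.0005] 0.5376289119580602
loupe [474.5 313.5] [408.6 122.8] [ 0.8081 -0.003   0.0067] 1.2098773219730241
vol rect ((0.647568941116333, 0.11549027264118195), (0.1322988122701645, 0.18555918335914612), 74.79615020751953)
lab [357.5, 189.2] 0.88 5128
lab [175.8, 355.0] 0.81 6015
lab [127.8, 242.9] 0.69 5781
lab [301.6, 361.8] 0.59 5753
side blue [288 190] [305 227]
top blue [239 241] [258 261]
```

View pics/z1.png

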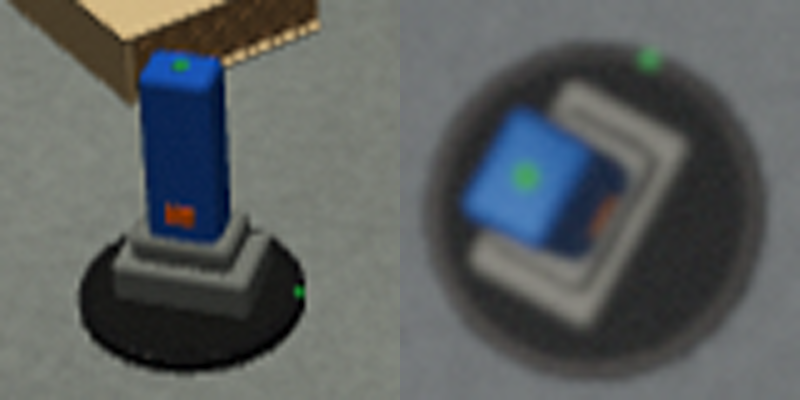

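View pics/z2.png

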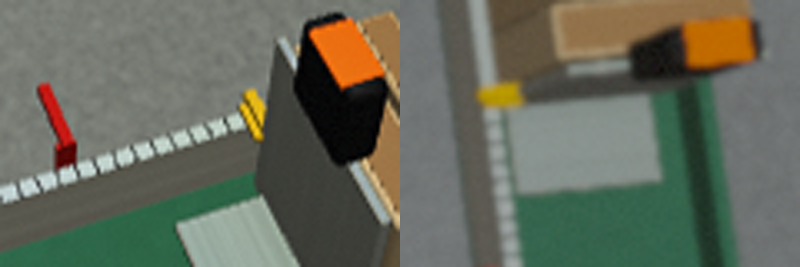

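```bash
cat > m.py <<'E'
from h import *
def seg(im,box,f):
    x0,x1,y0,y1=box; a=im[y0:y1,x0:x1].astype(int); m=f(a[...,0],a[...,1],a[...,2])
    return np.c_[np.nonzero(m)[::-1]]+[x0,y0]
red=lambda r,g,b:(r>110)&(g<70)&(b<70)
yel=lambda r,g,b:(r>140)&(g>100)&(b<70)
grn=lambda r,g,b:(g>r+30)&(g>b+8)
E
python3 - <<'E'
from m import *
np.set_printoptions(precision=4,suppress=True)
S,T=ctrl.camera("side"),ctrl.camera("top")
print("handle top dot",tri((296.1,193.0),(248.9,251.55)))
print("pad from top",atz((259.25,256.35),"top",.01),"side",atz((260+192/5,180+300/5),"side",.01))
# label via darkness inside: white pixels of label both views
g=seg(T,(545,580,212,306),grn)
R=[]
for y in range(214,304):
    x=g[g[:,1]==y][:,0]
    if len(x): R.append(atz((x.max(),y),"top",.01)[:2])
R=np.array(R,np.float32); v=cv2.fitLine(R,cv2.DIST_HUBER,0,.01,.01).ravel(); print("rack edge dir",np.degrees(np.arctan2(v[1],v[0])),v)
u=v[:2]*np.sign(v[0]);n=np.array([-u[1],u[0]])
for nm,f,bs,bt in(("mark",red,(335,360,380,415),(475,505,250,270)),("ptr",yel,(395,415,380,405),(485,512,205,225))):
    for c,im,b in(("side",S,bs),("top",T,bt)):
        p=seg(im,b,f); W=np.array([atz(q,c,.0585)[:2] for q in p])
        if len(W): print(nm,c,len(p),p.min(0),p.max(0),"along",(W@u).mean(),(W@u).min(),(W@u).max(),"across",(W@n).min(),(W@n).max(), "line dir",np.degrees(np.arctan2(*cv2.fitLine(W.astype(np.float32),2,0,.01,.01).ravel()[1::-1])))
# orange top of the handle
org=lambda r,g,b:(r>180)&(g>60)&(g<150)&(b<60)
for c,im,b in(("side",S,(415,450,360,390)),("top",T,(540,570,192,212))):
    p=seg(im,b,org); W=np.array([atz(q,c,.184) for q in p]);print("orange",c,p.mean(0),W.mean(0),cv2.minAreaRect(W[:,:2].astype(np.float32)))
# label white/black: bright pixels
for c,im,b in(("side",S,(345,390,258,276)),("top",T,(328,360,178,218))):
    p=seg(im,b,lambda r,g,b:(b>r-22)&(r>150)); W=np.array([atz(q,c,.046) for q in p],np.float32);print("lab",c,len(p),p.mean(0),cv2.minAreaRect(W[:,:2]))
E
```

```text
handle top dot (array([0.4964, 0.3242, 0.1376]), np.float64(0.7052315197571205))
pad from top [0.494  0.3215 0.01  ] side [0.4947 0.31   0.01  ]
rack edge dir 7.1135015 [ 0.9923  0.1238  0.4842 -0.3356]
mark side 80 [341 385] [352 404] along 0.4749849774212279 0.4695236391772483 0.4785258632225456 across -0.24571626365548865 -0.2091342485163061 line dir -84.10742
mark top 50 [483 257] [499 261] along 0.4730965890862418 0.468797128260461 0.47767028890894275 across -0.2457532964145608 -0.2117063216771904 line dir -81.776886
ptr side 60 [402 387] [409 401] along 0.5683570760258826 0.5630818296533808 0.5745321451674237 across -0.27293601874725193 -0.2466729704845103 line dir 77.79903
ptr top 51 [495 211] [505 216] along 0.5677893816454761 0.5621253449722781 0.5730883541642818 across -0.2706200457367946 -0.24964843591787084 line dir -82.58009
orange side [433.5769 375.4423] [ 0.6053 -0.2449  0.184 ] ((0.6052813529968262, -0.24467842280864716), (0.020527416840195656, 0.02936537377536297), 7.232847213745117)
orange top [554.25 199.85] [ 0.6037 -0.2451  0.184 ] ((0.6036710739135742, -0.24519985914230347), (0.018176378682255745, 0.026454798877239227), 7.981309413909912)Traceback (most recent call last):
  File "<stdin>", line 24, in <module>
cv2.error: OpenCV(4.12.0) /io/opencv/modules/imgproc/src/convhull.cpp:143: error: (-215:Assertion failed) total >= 0 && (depth == CV_32F || depth == CV_32S) in function 'convexHull'
```

```bash
cat > go.py <<'E'
import sys
from h import *
from scipy.spatial.transform import Rotation as Ro
def go(x,y,z,yaw):
    o=ctrl.get_obs(); R=Ro.from_euler("xyz",o["eef_rot"]); G=Ro.from_euler("xyz",[np.pi,0,np.radians(yaw)])
    d=R.inv().apply(np.array([x,y,z])-o["ee_pos"])/.03; w=np.degrees((R.inv()*G).as_rotvec())/6
    print("t",o["time_s"],np.round(o["ee_pos"],4),np.round(np.degrees(o["eef_rot"]),2),"F",np.round(o["force"],1),"g",o["grip_width"],o["grip_force"]);print("units",np.round(d,2),np.round(w,2))
if __name__=="__main__": go(*map(float,sys.argv[1:5]))
E
python3 go.py .496 .324 .175 150.5
```

```text
t 2.9 [0.2431 0.4933 0.2054] [-180.      0.    153.77] F [ 0.7  0.2 -0.1] g 0.0941196615679945 0.0
units [-10.06  -1.34   1.01] [-0.    0.    0.54]
```

Request:
step_arm --plan '[[[-10.06, -1.34, 1.0, 0, 0, 0.54], [-10.06, -1.34, 1.0, 0, 0, 0.54], [-10.06, -1.34, 1.0, 0, 0, 0.54], [-10.06, -1.34, 1.0, 0, 0, 0.54], [-10.06, -1.34, 1.0, 0, 0, 0.54], [-10.06, -1.34, 1.0, 0, 0, 0.54], [-10.06, -1.34, 1.0, 0, 0, 0.54], [-10.06, -1.34, 1.0, 0, 0, 0.54]]]' --grip 1

```text
time_s: 3.57
ee_pos: [0.4993, 0.3206, 0.1746]
eef_rot: [-3.141, 0.0, 2.624]
force: [-0.3, -1.2, 0.2]
grip_width: 0.0939
grip_force: 0.0
```

Request:
step_arm --plan '[[[0, 0, 0, 0, 0, 0], [0, 0, 0, 0, 0, 0]]]'

```text
time_s: 3.73
ee_pos: [0.4959, 0.3238, 0.1752]
eef_rot: [-3.141, -0.001, 2.626]
force: [-0.8, 0.1, -0.3]
grip_width: 0.0941
grip_force: 0.0
```

```bash
python3 go.py .496 .324 .086 150.5;python3 -c "
from h import *
cv2.imwrite('pics/a.png',np.hstack([cv2.resize(ctrl.camera('side')[130:280,210:370],(400,375),interpolation=2),cv2.resize(ctrl.camera('top')[180:330,180:340],(400,375),interpolation=2)])[:,:,::-1])"
```

```text
t 3.7333 [0.4959 0.3238 0.1752] [-1.7998e+02 -3.0000e-02  1.5046e+02] F [-0.8  0.1 -0.3] g 0.0941204032429842 0.0
units [-0.    0.01  2.97] [-0.   -0.01 -0.01]
```

View pics/a.png

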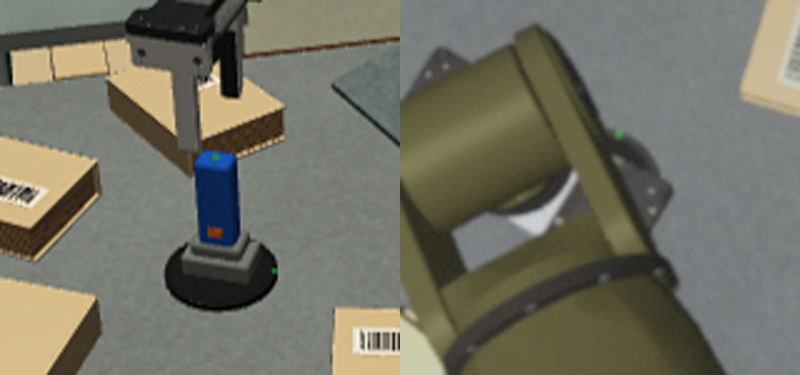

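The side picture shows the fingers straddling the blue handle, whose top is at about (215,158) in the crop. The arm hides the scanner from above. I descend and grip.

Request:
step_arm --plan '[[[0, 0, 1, 0, 0, 0], [0, 0, 2, 0, 0, 0], [0, 0, 2.97, 0, 0, 0], [0, 0, 2.97, 0, 0, 0], [0, 0, 2.97, 0, 0, 0]]]'

```text
time_s: 4.25
ee_pos: [0.4949, 0.3247, 0.0864]
eef_rot: [-3.14, -0.001, 2.629]
force: [1.0, 0.8, 0.7]
grip_width: 0.0937
grip_force: 0.0
```

Request:
step_arm --plan '[[[0, 0, 0, 0, 0, 0], [0, 0, 0, 0, 0, 0], [0, 0, 0, 0, 0, 0], [0, 0, 0, 0, 0, 0], [0, 0, 0, 0, 0, 0], [0, 0, 0, 0, 0, 0], [0, 0, 0, 0, 0, 0], [0, 0, 0, 0, 0, 0]]]' --grip 0 --squeeze 25

```text
time_s: 4.92
ee_pos: [0.4961, 0.3239, 0.0864]
eef_rot: [3.142, 0.0, 2.627]
force: [-0.3, -0.6, 0.1]
grip_width: 0.0442
grip_force: 0.0
```

```bash
python3 go.py .496 .324 .176 150.5
```

```text
t 4.9167 [0.4961 0.3239 0.0864] [180.     0.   150.53] F [-0.3 -0.6  0.1] g 0.044233398173434434 0.0
units [ 0.    0.   -2.99] [0. 0. 0.]
```

Request:
step_arm --plan '[[[0, 0, 0, 0, 0, 0], [0, 0, 0, 0, 0, 0], [0, 0, 0, 0, 0, 0], [0, 0, 0, 0, 0, 0], [0, 0, 0, 0, 0, 0], [0, 0, 0, 0, 0, 0], [0, 0, 0, 0, 0, 0], [0, 0, 0, 0, 0, 0]]]'

```text
time_s: 5.58
ee_pos: [0.496, 0.3239, 0.0863]
eef_rot: [-3.142, -0.0, 2.627]
force: [0.6, 0.8, -1.3]
grip_width: 0.0279
grip_force: 24.8
```

Request:
step_arm --plan '[[[0, 0, -0.5, 0, 0, 0], [0, 0, -1, 0, 0, 0], [0, 0, -2, 0, 0, 0], [0, 0, -3, 0, 0, 0], [0, 0, -3, 0, 0, 0], [0, 0, -3, 0, 0, 0], [0, 0, -3, 0, 0, 0], [0, 0, -3, 0, 0, 0]]]'

```text
time_s: 6.25
ee_pos: [0.4955, 0.3236, 0.1747]
eef_rot: [-3.139, -0.001, 2.627]
force: [0.5, -0.0, -2.8]
grip_width: 0.0275
grip_force: 24.8
```

```bash
python3 go.py .6205 .142 .176 164.8;python3 -c "
from h import *
cv2.imwrite('pics/b.png',np.hstack([cv2.resize(ctrl.camera('side')[100:280,210:400],(422,400),interpolation=2)])[:,:,::-1])"
```

```text
t 6.25 [0.4955 0.3236 0.1747] [-1.7987e+02 -8.0000e-02  1.5053e+02] F [ 0.5 -0.  -2.8] g 0.027488722456808157 24.780157506465912
units [-6.61 -3.22 -0.05] [-0.02 -0.02 -2.38]
```

View pics/b.png

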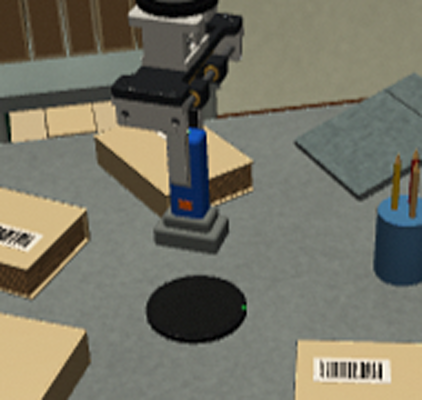

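The scanner hangs upright in the grip, clear of the now bare pad, whose centre is at about (196,308) in the crop. Now I carry it to the label.

Request:
step_arm --plan '[[[-0.8, -0.4, 0, 0, 0, -0.3], [-1.65, -0.8, 0, 0, 0, -0.6], [-2.65, -1.28, 0, 0, 0, -0.95], [-3.65, -1.76, 0, 0, 0, -1.3], [-4.65, -2.24, 0, 0, 0, -1.65], [-5.5, -2.68, 0, 0, 0, -2], [-6.2, -3.02, 0, 0, 0, -2.25], [-6.61, -3.22, 0, 0, 0, -2.38]]]'

```text
time_s: 6.97
ee_pos: [0.622, 0.1398, 0.1749]
eef_rot: [-3.141, -0.002, 2.876]
force: [-0.1, -0.2, -1.9]
grip_width: 0.0279
grip_force: 24.9
```

Request:
step_arm --plan '[[[0, 0, 0.1, 0, 0, 0], [0, 0, 0.3, 0, 0, 0], [0, 0, 0.3, 0, 0, 0], [0, 0, 0.3, 0, 0, 0]]]'

```text
time_s: 7.3
ee_pos: [0.6204, 0.1432, 0.1664]
eef_rot: [-3.141, -0.002, 2.877]
force: [-0.2, 0.8, -2.4]
grip_width: 0.028
grip_force: 24.9
```

```bash
python3 go.py .6205 .142 .166 164.8;python3 -c "
from m import *
I={c:ctrl.camera(c) for c in M}
cv2.imwrite('pics/c.png',np.hstack([cv2.resize(I['side'][150:330,290:450],(400,450),interpolation=2),cv2.resize(I['top'][110:270,230:390],(400,450),interpolation=2)])[:,:,::-1])
for c,b in(('side',(272,330,215,260)),('top',(225,295,225,290))):
    p=seg(I[c],b,lambda r,g,b:(r<55)&(g<55)&(b<55));m=np.zeros((480,640),'uint8');m[p[:,1],p[:,0]]=1
    k=max(cv2.findContours(m,0,1)[0],key=cv2.contourArea);(e)=cv2.fitEllipse(k);print(c,e,atz(e[0],c,.007), atz(e[0],c,.0))
"
```

```text
t 7.3 [0.6204 0.1432 0.1664] [-1.7996e+02 -9.0000e-02  1.6486e+02] F [-0.2  0.8 -2.4] g 0.027975447147416677 24.932363033294678
units [-0.01 -0.04  0.01] [-0.01 -0.01  0.01]
side ((297.98419189453125, 238.81396484375), (29.120254516601562, 44.38534164428711), 86.10575866699219) [0.49490221 0.31853857 0.007     ] [0.49596806 0.32720417 0.        ]
top ((258.70965576171875, 256.0270690917969), (42.53511428833008, 43.25678253173828), 67.63841247558594) [0.49485939 0.3231334  0.007     ] [0.49528299 0.32410598 0.        ]
```

View pics/c.png

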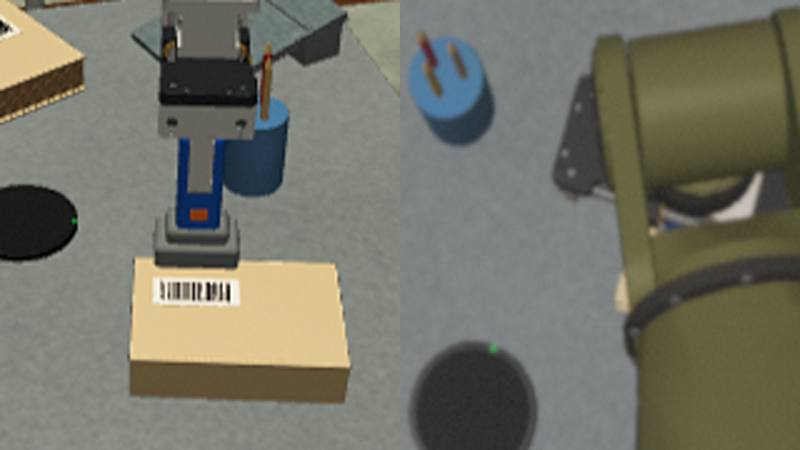

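The head is right above the label and parallel to it (side crop: head about (197,245), label about (197,292)), and the volume has not moved. I hold it still.

Request:
step_arm --plan '[[[0, 0, 0, 0, 0, 0], [0, 0, 0, 0, 0, 0], [0, 0, 0, 0, 0, 0], [0, 0, 0, 0, 0, 0], [0, 0, 0, 0, 0, 0], [0, 0, 0, 0, 0, 0], [0, 0, 0, 0, 0, 0], [0, 0, 0, 0, 0, 0]]]'

```text
time_s: 8.07
ee_pos: [0.6212, 0.1422, 0.1673]
eef_rot: [-3.142, -0.0, 2.876]
force: [-0.7, 0.7, -2.2]
grip_width: 0.0279
grip_force: 24.9
```

Request:
step_arm --plan '[[[0, 0, 0, 0, 0, 0], [0, 0, 0, 0, 0, 0], [0, 0, 0, 0, 0, 0], [0, 0, 0, 0, 0, 0], [0, 0, 0, 0, 0, 0], [0, 0, 0, 0, 0, 0], [0, 0, 0, 0, 0, 0], [0, 0, 0, 0, 0, 0]]]'

```text
time_s: 8.73
ee_pos: [0.6212, 0.1422, 0.1674]
eef_rot: [-3.142, 0.0, 2.876]
force: [0.1, 1.2, -2.7]
grip_width: 0.0279
grip_force: 24.9
```

Request:
step_arm --plan '[[[0, 0, 0, 0, 0, 0], [0, 0, -0.1, 0, 0, 0], [0, 0, -0.3, 0, 0, 0], [0, 0, -0.3, 0, 0, 0]]]'

```text
time_s: 9.07
ee_pos: [0.6216, 0.1423, 0.1779]
eef_rot: [3.141, 0.002, 2.876]
force: [0.7, 1.2, -1.5]
grip_width: 0.0281
grip_force: 24.9
```

```bash
python3 go.py .4955 .323 .176 150.5
```

```text
t 9.0667 [0.6216 0.1423 0.1779] [1.7995e+02 1.0000e-01 1.6481e+02] F [ 0.7  1.2 -1.5] g 0.02813001020812044 24.932269155979156
units [5.64 4.71 0.06] [0.01 0.02 2.39]
```

Request:
step_arm --plan '[[[0.7, 0.58, 0, 0, 0, 0.3], [1.4, 1.16, 0, 0, 0, 0.6], [2.25, 1.86, 0, 0, 0, 0.95], [3.1, 2.56, 0, 0, 0, 1.3], [3.95, 3.26, 0, 0, 0, 1.65], [4.7, 3.9, 0, 0, 0, 2], [5.3, 4.4, 0, 0, 0, 2.25], [5.64, 4.71, 0, 0, 0, 2.39]]]'

```text
time_s: 9.73
ee_pos: [0.4934, 0.325, 0.1769]
eef_rot: [3.141, 0.0, 2.626]
force: [-0.1, -0.1, -2.5]
grip_width: 0.0278
grip_force: 25.0
```

Request:
step_arm --plan '[[[0, 0, 0.3, 0, 0, 0], [0, 0, 1, 0, 0, 0], [0, 0, 1.8, 0, 0, 0], [0, 0, 2.4, 0, 0, 0], [0, 0, 2.4, 0, 0, 0], [0, 0, 2.4, 0, 0, 0]]]'

```text
time_s: 10.23
ee_pos: [0.495, 0.3223, 0.1039]
eef_rot: [-3.14, -0.001, 2.626]
force: [0.4, -0.1, -1.4]
grip_width: 0.0279
grip_force: 25.0
```

```bash
python3 go.py .4953 .323 .088 150.5;python3 -c "
from h import *
cv2.imwrite('pics/d.png',cv2.resize(ctrl.camera('side')[140:280,220:380],(640,560),interpolation=2)[:,:,::-1])"
```

```text
t 10.2333 [0.495  0.3223 0.1039] [-1.7993e+02 -4.0000e-02  1.5046e+02] F [ 0.4 -0.1 -1.4] g 0.02786856228178977 24.970708787441254
units [0.   0.03 0.53] [-0.01 -0.01 -0.01]
```

View pics/d.png

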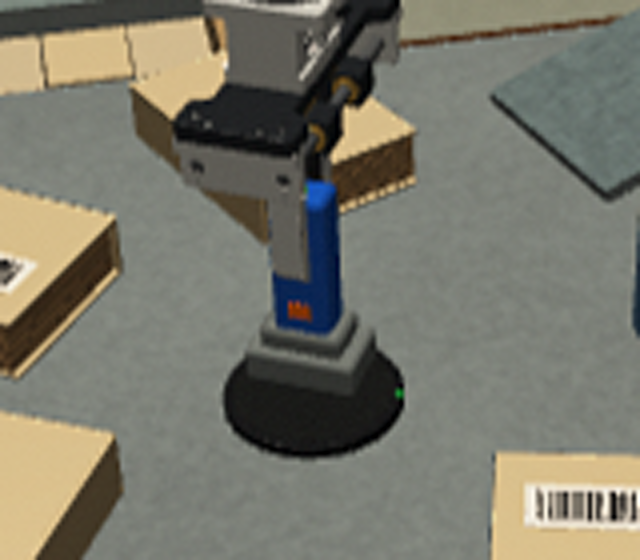

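The scanner is upright about 17 mm above the pad, centred over it. I lower it gently and release.

Request:
step_arm --plan '[[[0, 0.02, 0.15, 0, 0, 0], [0, 0.02, 0.3, 0, 0, 0], [0, 0.02, 0.4, 0, 0, 0], [0, 0.02, 0.48, 0, 0, 0], [0, 0.02, 0.53, 0, 0, 0], [0, 0.02, 0.57, 0, 0, 0], [0, 0.02, 0.57, 0, 0, 0], [0, 0.02, 0.57, 0, 0, 0]]]'

```text
time_s: 10.95
ee_pos: [0.4952, 0.3235, 0.0873]
eef_rot: [3.141, 0.0, 2.626]
force: [0.3, -0.1, -1.4]
grip_width: 0.0278
grip_force: 25.0
```

```bash
python3 go.py .4953 .323 .086 150.5
```

```text
t 10.95 [0.4952 0.3235 0.0873] [179.99   0.   150.47] F [ 0.3 -0.1 -1.4] g 0.027832980055644517 24.970688223838806
units [-0.01 -0.01  0.04] [ 0.  0. -0.]
```

Request:
step_arm --plan '[[[0, 0, 0.03, 0, 0, 0], [0, 0, 0.05, 0, 0, 0], [0, 0, 0.05, 0, 0, 0], [0, 0, 0.05, 0, 0, 0]]]'

```text
time_s: 11.28
ee_pos: [0.4953, 0.3236, 0.0863]
eef_rot: [3.141, 0.0, 2.626]
force: [-2.3, -0.4, 4.6]
grip_width: 0.028
grip_force: 25.0
```

Request:
step_arm --plan '[[[0, 0, 0, 0, 0, 0], [0, 0, 0, 0, 0, 0], [0, 0, 0, 0, 0, 0], [0, 0, 0, 0, 0, 0], [0, 0, 0, 0, 0, 0], [0, 0, 0, 0, 0, 0], [0, 0, 0, 0, 0, 0], [0, 0, 0, 0, 0, 0]]]' --grip 0.9

```text
time_s: 11.95
ee_pos: [0.4952, 0.3235, 0.0857]
eef_rot: [-3.142, 0.0, 2.626]
force: [-0.1, -0.2, -0.1]
grip_width: 0.0776
grip_force: 0.0
```

Request:
step_arm --plan '[[[0, 0, 0, 0, 0, 0], [0, 0, 0, 0, 0, 0], [0, 0, 0, 0, 0, 0], [0, 0, 0, 0, 0, 0]]]'

```text
time_s: 12.28
ee_pos: [0.4952, 0.3235, 0.0857]
eef_rot: [3.142, 0.0, 2.626]
force: [0.6, -0.4, -0.3]
grip_width: 0.0842
grip_force: 0.0
```

Request:
step_arm --plan '[[[0, 0, -1, 0, 0, 0], [0, 0, -2, 0, 0, 0], [0, 0, -3.2, 0, 0, 0], [0, 0, -4.2, 0, 0, 0], [0, 0, -4.5, 0, 0, 0], [0, 0, -4.5, 0, 0, 0]]]'

```text
time_s: 12.78
ee_pos: [0.4959, 0.3239, 0.2234]
eef_rot: [3.138, 0.002, 2.626]
force: [-0.3, -0.1, 0.7]
grip_width: 0.0849
grip_force: 0.0
```

```bash
python3 go.py .6045 -.245 .225 97.2;python3 -c "
from h import *
cv2.imwrite('pics/e.png',cv2.resize(ctrl.camera('side')[140:280,220:380],(640,560),interpolation=2)[:,:,::-1])"
```

```text
t 12.7833 [0.4959 0.3239 0.2234] [1.7977e+02 1.3000e-01 1.5047e+02] F [-0.3 -0.1  0.7] g 0.08492338625355275 0.0
units [-12.5  -14.72  -0.08] [0.05 0.   8.88]
```

View pics/e.png

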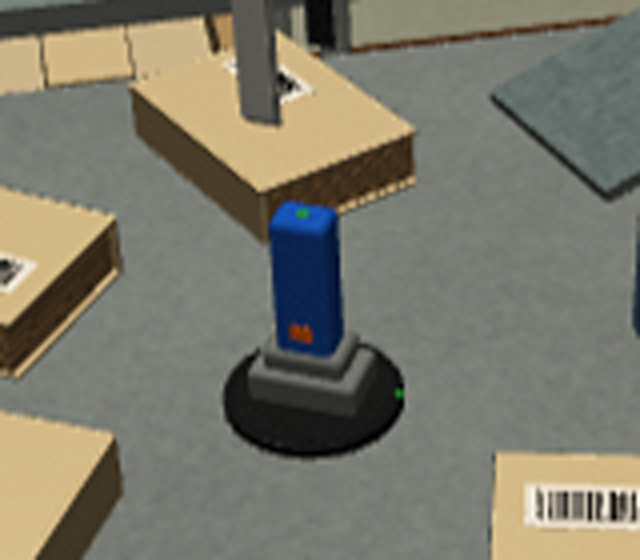

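The scanner stands upright in the middle of the pad. Next is the bookend handle.

Request:
step_arm --plan '[[[-6, -7, -0.1, 0, 0, 4.4], [-6, -7, -0.1, 0, 0, 4.4], [-6, -7, -0.1, 0, 0, 4.4], [-6, -7, -0.1, 0, 0, 4.4], [-6, -7, -0.1, 0, 0, 4.4], [-6, -7, -0.1, 0, 0, 4.4], [-6, -7, -0.1, 0, 0, 4.4], [-6, -7, -0.1, 0, 0, 4.4]]]'

```text
time_s: 13.5
ee_pos: [0.5482, 0.0476, 0.2214]
eef_rot: [-3.138, -0.001, 2.161]
force: [-1.0, -0.1, 0.4]
grip_width: 0.0845
grip_force: 0.0
```

```bash
python3 go.py .6045 -.245 .225 97.2; python3 - <<'E'
from m import *
np.set_printoptions(precision=4,suppress=True)
T=ctrl.camera("top")
b=(225,295,225,290)
p=seg(T,(225,275,230,275),lambda r,g,b:(b>r+50)&(b>130));W=np.array([atz(q,"top",.138) for q in p],np.float32)
print(len(p),"handle top",cv2.minAreaRect(W[:,:2]))
E
```

```text
t 13.5 [0.5482 0.0476 0.2214] [-1.7982e+02 -6.0000e-02  1.2382e+02] F [-1.  -0.1  0.4] g 0.08446745037348972 0.0
units [-9.15 -3.87 -0.12] [-0.03 -0.    4.44]Traceback (most recent call last):
  File "<stdin>", line 6, in <module>
cv2.error: OpenCV(4.12.0) /io/opencv/modules/imgproc/src/convhull.cpp:143: error: (-215:Assertion failed) total >= 0 && (depth == CV_32F || depth == CV_32S) in function 'convexHull'
```

Request:
step_arm --plan '[[[-9.1, -3.9, -0.1, 0, 0, 4.44], [-9.1, -3.9, -0.1, 0, 0, 4.44], [-9.1, -3.9, -0.1, 0, 0, 4.44], [-9.1, -3.9, -0.1, 0, 0, 4.44], [-9.1, -3.9, -0.1, 0, 0, 4.44], [-9.1, -3.9, -0.1, 0, 0, 4.44], [-9.1, -3.9, -0.1, 0, 0, 4.44], [-9.1, -3.9, -0.1, 0, 0, 4.44]]]'

```text
time_s: 14.22
ee_pos: [0.6041, -0.244, 0.224]
eef_rot: [-3.139, -0.001, 1.697]
force: [-0.0, -0.4, 0.1]
grip_width: 0.0844
grip_force: 0.0
```

Request:
step_arm --plan '[[[0, 0, 0, 0, 0, 0], [0, 0, 0, 0, 0, 0], [0, 0, 0, 0, 0, 0], [0, 0, 0, 0, 0, 0]]]'

```text
time_s: 14.55
ee_pos: [0.6045, -0.2378, 0.2267]
eef_rot: [-3.142, -0.0, 1.702]
force: [0.4, -0.7, 0.6]
grip_width: 0.0847
grip_force: 0.0
```

```bash
python3 go.py .6045 -.245 .149 97.2; python3 - <<'E'
from m import *
np.set_printoptions(precision=4,suppress=True)
S,T=ctrl.camera("side"),ctrl.camera("top")
p=seg(T,(225,275,230,275),lambda r,g,b:(b>r+40));W=np.array([atz(q,"top",.138) for q in p],np.float32)
print(len(p),T[251,249]); 
if len(p):print("handle top",cv2.minAreaRect(W[:,:2]))
cv2.imwrite("pics/f.png",np.hstack([cv2.resize(S[280:480,310:540],(440,383),interpolation=2),cv2.resize(T[120:320,450:640],(360,383),interpolation=2)])[:,:,::-1])
E
```

```text
t 14.55 [ 0.6045 -0.2378  0.2267] [-1.800e+02 -1.000e-02  9.755e+01] F [ 0.4 -0.7  0.6] g 0.08466368648939357 0.0
units [-0.24 -0.03  2.59] [-0.   -0.    0.06]
284 [ 72 160 108]Traceback (most recent call last):
  File "<stdin>", line 6, in <module>
cv2.error: OpenCV(4.12.0) /io/opencv/modules/imgproc/src/convhull.cpp:143: error: (-215:Assertion failed) total >= 0 && (depth == CV_32F || depth == CV_32S) in function 'convexHull'
```

The green dot on the scanner's top is back at its old pixel in the top view, so it is centred. I descend on the handle.

Request:
step_arm --plan '[[[-0.24, -0.03, 0.5, 0, 0, 0.06], [-0.24, -0.03, 1.2, 0, 0, 0.06], [-0.24, -0.03, 1.9, 0, 0, 0.06], [-0.24, -0.03, 2.4, 0, 0, 0.06], [-0.24, -0.03, 2.59, 0, 0, 0.06], [-0.24, -0.03, 2.59, 0, 0, 0.06], [-0.24, -0.03, 2.59, 0, 0, 0.06]]]'

```text
time_s: 15.23
ee_pos: [0.6047, -0.2467, 0.15]
eef_rot: [3.141, 0.001, 1.695]
force: [-0.8, 0.4, 0.3]
grip_width: 0.0847
grip_force: 0.0
```

Request:
step_arm --plan '[[[0, 0, 0, 0, 0, 0], [0, 0, 0, 0, 0, 0], [0, 0, 0, 0, 0, 0], [0, 0, 0, 0, 0, 0], [0, 0, 0, 0, 0, 0], [0, 0, 0, 0, 0, 0], [0, 0, 0, 0, 0, 0], [0, 0, 0, 0, 0, 0]]]' --grip 0 --squeeze 45

```text
time_s: 15.9
ee_pos: [0.6044, -0.2469, 0.1491]
eef_rot: [-3.142, -0.0, 1.694]
force: [-0.4, 0.9, 0.2]
grip_width: 0.0347
grip_force: 0.0
```

Request:
step_arm --plan '[[[0, 0, 0, 0, 0, 0], [0, 0, 0, 0, 0, 0], [0, 0, 0, 0, 0, 0], [0, 0, 0, 0, 0, 0], [0, 0, 0, 0, 0, 0], [0, 0, 0, 0, 0, 0], [0, 0, 0, 0, 0, 0], [0, 0, 0, 0, 0, 0]]]'

```text
time_s: 16.57
ee_pos: [0.6049, -0.2468, 0.1491]
eef_rot: [3.14, 0.0, 1.694]
force: [5.6, -0.3, -1.6]
grip_width: 0.0198
grip_force: 45.0
```

```bash
python3 go.py .6045 -.245 .149 97.2; python3 - <<'E'
from m import *
T=ctrl.camera("top")
p=seg(T,(225,275,230,275),lambda r,g,b:(b>r+50)&(b>130));W=np.array([atz(q,"top",.138)[:2] for q in p],np.float32)
print(len(p),"scanner handle top",cv2.minAreaRect(W))
E
```

```text
t 16.5667 [ 0.6049 -0.2468  0.1491] [1.7993e+02 2.0000e-02 9.7080e+01] F [ 5.6 -0.3 -1.6] g 0.019782121747457353 44.99991595745087
units [ 0.06 -0.    0.  ] [ 0.01  0.   -0.02]
209 scanner handle top ((0.49416956305503845, 0.323971688747406), (0.02478059008717537, 0.03293973580002785), 58.73936080932617)
```

Request:
step_arm --plan '[[[0, -0.2, 0, 0, 0, 0], [0, -0.6, 0, 0, 0, 0], [0, -1.0, 0, 0, 0, 0], [0, -1.4, 0, 0, 0, 0], [0, -1.8, 0, 0, 0, 0], [0, -2.2, 0, 0, 0, 0], [0, -2.6, 0, 0, 0, 0], [0, -2.8, 0, 0, 0, 0]]]'

```text
time_s: 17.28
ee_pos: [0.521, -0.2572, 0.149]
eef_rot: [3.139, 0.0, 1.694]
force: [12.6, -0.6, -6.0]
grip_width: 0.0198
grip_force: 45.0
```

Request:
step_arm --plan '[[[0, 0, 0, 0, 0, 0], [0, 0, 0, 0, 0, 0], [0, 0, 0, 0, 0, 0], [0, 0, 0, 0, 0, 0]]]'

```text
time_s: 17.62
ee_pos: [0.5219, -0.2571, 0.149]
eef_rot: [3.139, 0.0, 1.694]
force: [10.3, -0.3, -4.5]
grip_width: 0.0199
grip_force: 45.0
```

```bash
cat > meas.py <<'E'
from m import *
S,T=ctrl.camera("side"),ctrl.camera("top")
a=np.radians(7.3);u=np.array([np.cos(a),np.sin(a)]);n=np.array([-u[1],u[0]])
for nm,f,bs,bt in(("mark",red,(330,360,375,415),(475,508,245,275)),("ptr",yel,(330,415,375,420),(480,520,205,275))):
    for c,im,b in(("side",S,bs),("top",T,bt)):
        p=seg(im,b,f); W=np.array([atz(q,c,.0585)[:2] for q in p])
        if len(W): print(nm,c,len(p),p.min(0),p.max(0),"along",np.round([(W@u).mean(),(W@u).min(),(W@u).max()],4),"across",np.round([(W@n).min(),(W@n).max()],4))
o=ctrl.get_obs();print(o["time_s"],"tcp along",o["ee_pos"][:2]@u,o["ee_pos"],"F",o["force"]@np.r_[u,0],o["force"],o["grip_width"])
E
python3 meas.py
```

```text
mark side 62 [344 390] [352 408] along [0.4738 0.4687 0.4777] across [-0.2567 -0.2215]
mark top 50 [483 257] [499 261] along [0.4723 0.468  0.4769] across [-0.2473 -0.2132]
ptr side 246 [355 375] [389 416] along [0.5148 0.478  0.5384] across [-0.2748 -0.2043]
ptr top 51 [500 250] [510 255] along [0.4836 0.4783 0.4893] across [-0.2713 -0.2505]
17.7167 tcp along 0.4850684415821115 [ 0.52196944 -0.25711444  0.14902291] F 10.883644460241634 [10.9812264  -0.06746941 -4.7889258 ] 0.01972414920342641
```

Request:
step_arm --plan '[[[0, -0.15, 0, 0, 0, 0], [0, -0.3, 0, 0, 0, 0], [0, -0.37, 0, 0, 0, 0], [0, -0.37, 0, 0, 0, 0], [0, -0.37, 0, 0, 0, 0], [0, -0.37, 0, 0, 0, 0]]]'

```text
time_s: 18.22
ee_pos: [0.511, -0.2585, 0.149]
eef_rot: [3.139, 0.001, 1.694]
force: [11.7, -0.2, -4.4]
grip_width: 0.02
grip_force: 45.0
```

```bash
python3 meas.py; python3 - <<'E'
from h import *
S,T=ctrl.camera("side"),ctrl.camera("top")
cv2.imwrite("pics/g.png",np.hstack([cv2.resize(S[370:430,320:380],(400,400),interpolation=2),cv2.resize(T[235:285,472:522],(400,400),interpolation=2)])[:,:,::-1])
E
```

```text
mark side 57 [344 390] [351 407] along [0.4735 0.4683 0.4771] across [-0.2529 -0.2215]
mark top 50 [483 257] [499 261] along [0.4723 0.468  0.4769] across [-0.2473 -0.2132]
ptr side 254 [348 375] [392 419] along [0.5015 0.4666 0.5612] across [-0.275  -0.2049]
ptr top 48 [501 256] [511 261] along [0.4721 0.4663 0.4769] across [-0.2719 -0.2509]
18.3167 tcp along 0.4740265401675865 [ 0.51101207 -0.25847866  0.1490247 ] F 11.42677174145716 [11.47348802  0.3642457  -5.15963588] 0.01944118842485836
```

View pics/g.png

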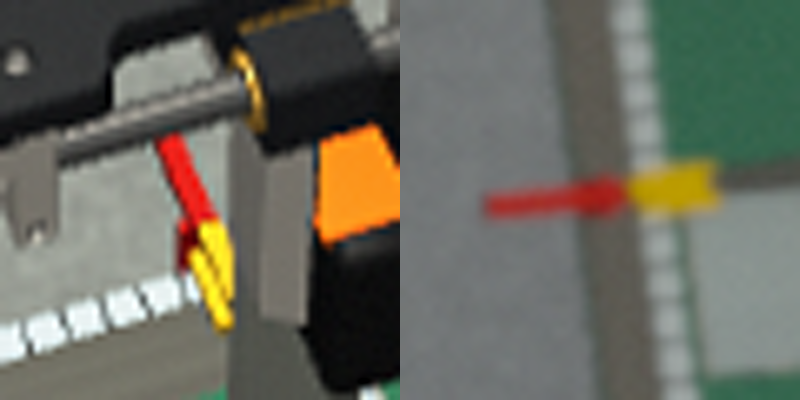

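In both crops the red bar and the yellow pointer lie on one line: top about (555,200) to (672,188), side about (185,180) to (215,260). The measured offset is 0.2 mm. I let the arm settle, then hand in while holding.

Request:
step_arm --plan '[[[0, 0, 0, 0, 0, 0], [0, 0, 0, 0, 0, 0], [0, 0, 0, 0, 0, 0], [0, 0, 0, 0, 0, 0], [0, 0, 0, 0, 0, 0], [0, 0, 0, 0, 0, 0], [0, 0, 0, 0, 0, 0], [0, 0, 0, 0, 0, 0]]]'

```text
time_s: 19.08
ee_pos: [0.511, -0.2585, 0.149]
eef_rot: [3.139, 0.001, 1.694]
force: [10.6, -0.5, -5.0]
grip_width: 0.0199
grip_force: 45.0
```

```bash
python3 meas.py | grep -E "top|tcp"; python3 -c "
from station import ctrl
print(ctrl.hand_in())"
```

```text
mark top 50 [483 257] [499 261] along [0.4722 0.468  0.4767] across [-0.2473 -0.2132]
ptr top 48 [501 255] [511 261] along [0.4722 0.4663 0.4781] across [-0.2719 -0.2512]
19.1833 tcp along 0.4740387061245823 [ 0.51102445 -0.25847956  0.1490437 ] F 12.08243830953988 [12.26160038 -0.62782995 -5.02217147] 0.01963347888146863
the job is handed in; nothing more can be done
None
```

I handed the job in at about 19 s: I held the scanner over the label for over a second, stood it back in the middle of its pad, and the arm is still holding the bookend with its pointer on the red mark (measured offset under 0.5 mm); no verdict came back.

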